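# Separator board on the spice rack, then the tea-ball dish held across it

## Task

Lay the small plywood board gently on top of the spice rack, between its two raised ends, and let go of it. Then lift the dish with the tea ball by its wooden handle, turn it a quarter turn so that its handle runs across the rack instead of along it, and finish still holding it level and still over the middle of the board, feet about 5 cm above the board, so that I can wipe its feet. Keep the ball resting in the centre of the dish without touching it, keep the dish level, and leave the mugs, salt shaker and sugar bowl where they are.

Things in the scene. Friction and masses are not known exactly. Their poses are not given: they have to be found in the camera images.
- rack: wooden spice rack, fixed, 176 mm long (x) by 72 wide (y), with three jars in a row. Origin: centre of its underside, on the table. Two flat rails along x, tops 55 mm up, outer faces 72 mm apart, inner 40, carry the board; jar lids end 1 mm lower. An upright cheek at each end rises to 67 mm, 164 mm apart inside; long sides open above the rails.
- board: loose plywood board, 150 mm (x) by 56 mm (y) by 14 mm thick, about 80 g, lying flat on the table to one side of the rack (left or right). Origin at the centre of its underside; either way round is the same.
- dish: loose round white dish, 147 mm across, 0.28 kg, on the table on the rack's other side. Origin: bottom centre of its feet. Inside a shallow funnel: centre 16 mm up, 8 degree slope to radius 46, then 30 degrees to the 37 mm high rim. Two feet, 100 by 10 mm, along x at y = +-40. Wooden handle bar over it along x; at the start it runs along the rack's x within 5 degrees.
- dish_grip (a point): middle of the dish's fixed wooden handle bar, 108 mm above the dish's origin, on its axis. The bar is 130 mm long (dish x), 16 wide (y), 16 tall (8 above and below this point), carried by a steel wire near each end; the middle 90 mm is free to grasp
- dish_centre (a point): point on the dish's axis 34 mm above its origin: the centre of the ball when it rests in the dish's middle
- tea_ball: loose steel tea ball, 36 mm in diameter, about 40 g, resting in the centre of the dish under the handle; origin at its centre. It rolls freely; its top is 56 mm below the middle of the handle bar when it rests centred
- mug_far: smaller white enamel mug, 76 mm across, 78 mm high, handle to its +y; bystander, origin at the centre of its underside
- mug_side: larger white enamel mug, 82 mm across, 82 mm high, handle to its +y; bystander, origin at the centre of its underside
- salt_shaker: glass salt shaker with a steel cap, 42 mm across, 73 mm high; bystander, origin at the centre of its underside
- sugar_bowl: red plastic sugar bowl, lid shut, 108 mm across, 93 mm high with its knob; bystander, origin at the centre of its underside
There are look-alikes about, which are no part of the job. Several things look just like the board: the one meant starts nearest to the robot's base.

How it is judged:
By the outcome, as a careful person would: the job done as asked, in the order asked, and still so for the second after the job is handed in, while the arm keeps its last pose, push and grip.
It also fails if it takes over 54 s, if anything falls off the work surface, if the arm or the gripper's body presses on something with over 40 N, if the wrist force passes 120 N, or if a joint passes its speed limit or range.

## Robot

A 7-joint arm with a two-finger parallel gripper is mounted at the origin on the work surface. World frame = base frame: x ahead of the robot, y to its left, z up, the work surface at z = 0. Lengths are in m, angles in rad, forces in N, time in s.
With the tool pointing down it reaches from about 0.425 to 0.8 m from the base axis. Payload 8.3 kg.
Tool frame: the origin (TCP) lies between the finger pads; the fingertips stand robot.tip_reach ahead of it and the grasp point (between the pads) lies 2 mm behind it (robot.tip_reach is the distance from the TCP to the fingertips, in m); y points along the fingers, z is the direction in which the jaws open and shut, and the axes are right-handed (so a half turn about y gives the same grasp; the last joint's range is limited). The gripper opens to 85 mm and grips with 20 to 120 N. Pads are 22 mm wide; open, the fingers measure 114 mm over their backs; the gripper's body (76 mm by 85 mm) begins 54 mm behind the grasp point. The pads swing forward as they close: fully open they stand 13 mm farther back than shut.
Start: joints at [1.137, 0.383, 0.016, 1.37, -0.006, 1.388, -0.046], TCP at [0.227, -0.582, 0.248] pointing down, gripper open.
Joint ranges: [-2.95, 2.95], [-0.25, 2.06], [-1.52, 1.56], [0.18, 2.33], [-1.44, 4.58], [0.02, 2.06], [-3.01, 3.01]. Speed limits (rad/s): [2.39, 2.39, 3.01, 3.01, 3.14, 3.14, 3.14].

## Interface

Orientations are given as a rotation vector (axis times angle).
In Python, from workcell import robot, hand, kinematics, viewer, finder gives the robot as it stands. Calls block until the motion is done:
- robot.goto(position, orientation): joint-space move of the TCP to a pose.
- robot.move_linear(position, orientation=None, speed=0.15): straight line of the TCP; orientation=None keeps the orientation; speed is the mean speed in m/s.
- robot.move_joints(angles): joint-space move.
- hand.gripper_to(opening, force=None): opening from 0.0 (shut) to 1.0 (fully open); force is the grip in N (None keeps the last); returns when the fingers have stopped.
- robot.sleep(seconds).
- kinematics.solve_ik(position, orientation): joint angles nearest the present ones, or None.
- viewer.capture(name): name is "scene" or "top" or "wrist"; returns a dict with "img" (400x640x3 uint8, red, green, blue), "z_map" (400x640 float32, m along the optical axis (not along the pixel's ray), 0 where there is no reading), "camera_matrix" (3x3 intrinsics, pixels), "eye" and "orientation" of the camera in the world; the wrist camera has in their place "hand_eye" (4x4, takes a point from camera to tool coordinates, whose origin is the TCP and whose axes are the tool frame's). Camera axes: x right, y up, looking along -z (the intrinsics and any distortion apply to the point x, -y, -z); pixel columns grow to the right and rows downward; lengths in m; the calibration is good to about 2 mm. A picture is of the moment at which its call begins: read the wrist's pose just before it.
A pose or a line that the arm cannot do raises robot.Unreachable and nothing moves.
- robot.close_job(): hands the job in, once; it reports no verdict.
Trained networks look in a picture, given as the dict that the camera call returned (one of the last four; its "shot" number tells which), for a name from the list of things; names that differ only in an ending like _2 or _b are one class to them, and where a whole thing is asked for, a point or a joint stands for the part that bears it (a point fixed in the world has none). Each returns a list of dicts, best first, with "score" (0 to 1); they miss things now and then, are a little off and sometimes report something else, mostly with a low value. They report only what shows in the picture. A call takes as long as a camera call. They do not tell look-alikes from the thing itself.
- finder.find_in(label, picture): "rect" ([left, top, right, bottom] in pixels, round what is visible of it).
- finder.regions_of(label, picture): "pixels" (400x640 bool, what is visible of it) and "rect" ([left, top, right, bottom] in pixels, round what is visible of it).
Readings, each from a call of its own:
- robot.get_time(): time.
- robot.get_qpos(): joint angles.
- robot.get_qvel(): joint speeds.
- robot.get_joint_torque(): joint torques, N m.
- robot.get_ee_pos(): TCP position.
- robot.get_tool_rot(): TCP orientation.
- robot.get_wrist_force(): force on the tool from outside, world axes, zero at the start.
- robot.get_moment(): the same for the moment, N m.
- robot.get_opening(): opening from 0.0 (shut) to 1.0 (fully open).
Only numpy, scipy, OpenCV 4.12 (cv2) and the standard library are available. Lean on these libraries where they do the work, as an engineer would, in place of code of your own. Each camera call takes 0.05 s, during which the arm holds its last target.

## Working session

There is one attempt and no reset: what is moved stays moved. The work goes in short steps, each a Python script; the robot and the scene stay as the last script left them, time stands still between calls to the robot, and variables do not carry over. Pictures are saved under pics/ and viewed, and the job is handed in when it is done.

```bash
ls; mkdir -p pics; cat > h.py <<'E'
import numpy as np, cv2
from scipy.spatial.transform import Rotation as R
from workcell import robot, hand, kinematics, viewer, finder
def cap(n,save=None):
    if n=="wrist":
        p=np.array(robot.get_ee_pos());r=R.from_rotvec(robot.get_tool_rot()).as_matrix()
    d=viewer.capture(n)
    if n=="wrist":
        T=np.eye(4);T[:3,:3]=r;T[:3,3]=p
        d["T"]=T@np.array(d["hand_eye"])
    else:
        o=np.array(d["orientation"]); 
        T=np.eye(4);T[:3,:3]=R.from_rotvec(o).as_matrix() if o.shape==(3,) else o;T[:3,3]=d["eye"];d["T"]=T
    if save: cv2.imwrite("pics/"+save,d["img"][:,:,::-1])
    return d
def cloud(d):
    z=d["z_map"];K=np.array(d["camera_matrix"]);v,u=np.mgrid[:z.shape[0],:z.shape[1]]
    x=(u-K[0,2])/K[0,0]*z;y=(v-K[1,2])/K[1,1]*z
    P=np.stack([x,-y,-z],-1)@d["T"][:3,:3].T+d["T"][:3,3]
    P[z<=0]=np.nan
    return P
def proj(d,p):
    q=(np.atleast_2d(p)-d["T"][:3,3])@d["T"][:3,:3];K=np.array(d["camera_matrix"])
    return np.c_[K[0,0]*q[:,0]/-q[:,2]+K[0,2],K[1,1]*-q[:,1]/-q[:,2]+K[1,2]]
E
python3 - <<'E'
from h import *
for n in["scene","top","wrist"]:
    d=cap(n,n+"0.png"); print(n,{k:v for k,v in d.items() if k not in("img","z_map")})
    P=cloud(d); np.savez("pics/%s0.npz"%n,P=P,img=d["img"])
    for l in["rack","board","dish","tea_ball","mug_far","mug_side","salt_shaker","sugar_bowl"]:
        for r in finder.regions_of(l,d)[:5]:
            m=r["pixels"]; q=P[m]; q=q[~np.isnan(q[:,0])]
            print(l,round(r["score"],2),np.round(r["rect"]),np.round(np.median(q,0),3) if len(q) else None, m.sum())
print(robot.get_time(),robot.tip_reach,robot.get_tool_rot(),robot.get_opening())
E
```

```text
pics
scene {'camera_matrix': array([[483.12670316,   0.        , 317.07465624],
       [  0.        , 483.12670316, 196.28636735],
       [  0.        ,   0.        ,   1.        ]]), 'eye': array([ 1.93155934, -0.43249675,  1.14893783]), 'orientation': array([0.81591882, 0.57910423, 1.13385629]), 'shot': 1, 'T': array([[ 3.32647998e-01, -5.53997824e-01,  7.63172143e-01,
         1.93155934e+00],
       [ 9.43049983e-01,  1.96640142e-01, -2.68308375e-01,
        -4.32496750e-01],
       [-1.42802300e-03,  8.08961720e-01,  5.87859588e-01,
         1.14893783e+00],
       [ 0.00000000e+00,  0.00000000e+00,  0.00000000e+00,
         1.00000000e+00]])}
rack 0.73 [279. 186. 311. 228.] [ 0.521 -0.034  0.05 ] 910
board 0.78 [341. 182. 359. 205.] [0.472 0.223 0.013] 342
board 0.75 [412. 195. 450. 222.] [0.684 0.47  0.012] 495
board 0.7 [378. 206. 392. 232.] [0.678 0.277 0.013] 416
board 0.51 [397. 149. 425. 163.] [0.299 0.593 0.013] 223
board 0.21 [213. 196. 256. 239.] [ 0.536 -0.259  0.028] 961
dish 0.62 [218. 196. 258. 238.] [ 0.535 -0.259  0.029] 872
mug_far 0.7 [337. 226. 362. 258.] [0.7
[... 1615 characters left out ...]
-7.44269264e-02],
       [ 2.90319578e-04,  2.91108028e-01, -9.56690144e-01,
        -1.25382616e-01],
       [ 9.99999916e-01,  1.92168425e-04,  3.61936753e-04,
        -2.69697683e-04],
       [ 0.00000000e+00,  0.00000000e+00,  0.00000000e+00,
         1.00000000e+00]]), 'shot': 3, 'T': array([[ 3.62115711e-01,  8.91744514e-01,  2.71411005e-01,
         2.95777008e-01],
       [-9.32133101e-01,  3.46521006e-01,  1.05124087e-01,
        -5.55284725e-01],
       [-3.05786922e-04, -2.91058265e-01,  9.56705280e-01,
         3.73696121e-01],
       [ 0.00000000e+00,  0.00000000e+00,  0.00000000e+00,
         1.00000000e+00]])}
1.35 0.017 [-0.37863547  2.01899869 -2.01875161] 1.0017552060940083
```

View pics/scene0.png

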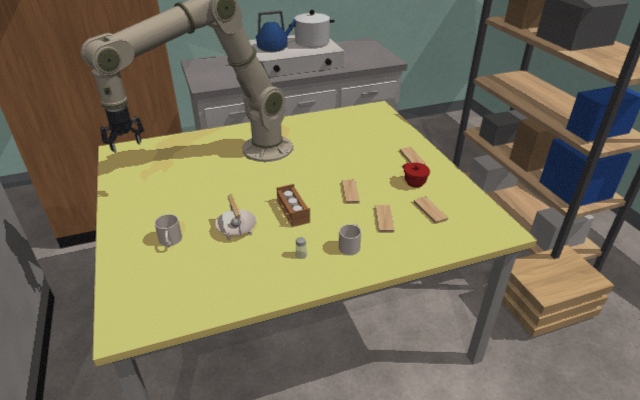

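View pics/top0.png

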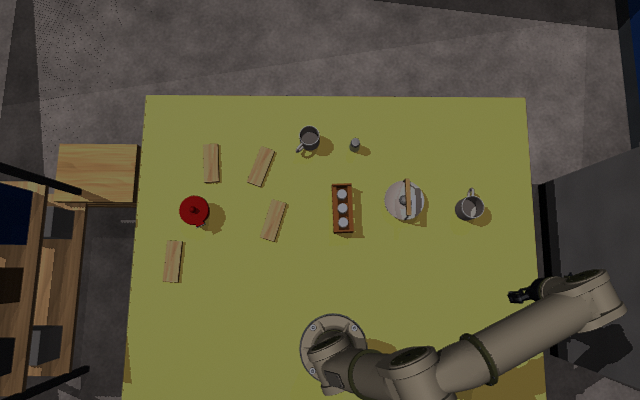

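View pics/wrist0.png

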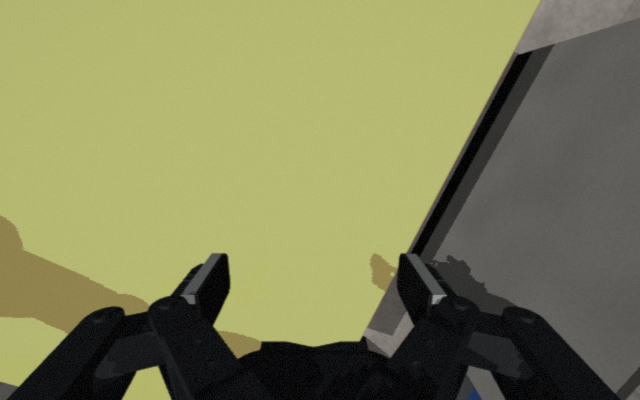

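```bash
python3 - <<'E'
from h import *
r=R.from_rotvec(robot.get_tool_rot()).as_matrix();print(r.round(3))
f=np.load("pics/top0.npz");P=f["P"];img=f["img"]
c=np.concatenate([img[190:250,250:300,::-1],img[175:235,325:375,::-1],img[175:235,378:428,::-1]],1);cv2.imwrite("pics/crop0.png",cv2.resize(c,None,fx=5,fy=5,interpolation=0))
def rect(sl,z0,z1,minc=0):
    q=P[sl].reshape(-1,3);q=q[(q[:,2]>z0)&(q[:,2]<z1)]
    print(len(q),cv2.minAreaRect(q[:,:2].astype(np.float32)*1000),np.median(q[:,2]))
rect(np.s_[200:245,255:295],.008,.03)
rect(np.s_[178:238,327:360],.035,.08)
rect(np.s_[178:222,380:425],.095,.13)
for p in ([.462,.227,.20],[.54,-.254,.2],[.51,-.03,.2]):
  for yaw in np.arange(-180,181,45):
    ca,sa=np.cos(np.radians(yaw)),np.sin(np.radians(yaw))
    m=np.c_[np.cross([0,0,-1],[ca,sa,0]),[0,0,-1],[ca,sa,0]]
    q=kinematics.solve_ik(p,R.from_matrix(m).as_rotvec()); print(p,yaw,None if q is None else np.round(q,2))
E
```

```text
[[-0.932  0.     0.362]
 [-0.362  0.    -0.932]
 [-0.    -1.    -0.   ]]
565 ((455.31719970703125, 221.22100830078125), (165.8018035888672, 138.65130615234375), 1.1024352312088013) 0.01347505455020337
757 ((506.411376953125, -30.142261505126953), (177.12664794921875, 72.24539184570312), 3.076828956604004) 0.054658819143798665
194 ((540.051025390625, -258.06353759765625), (130.95272827148438, 16.624996185302734), 1.5610450506210327) 0.11500075989173808
[0.462, 0.227, 0.2] -180 [ 0.48  0.45 -1.27  1.7   0.45  1.32  2.26]
[0.462, 0.227, 0.2] -135 [-1.46  0.31  1.14  1.78 -0.3   1.25 -2.6 ]
[0.462, 0.227, 0.2] -90 [ 0.46  0.43 -1.24  1.7   0.42  1.31 -2.43]
[0.462, 0.227, 0.2] -45 [ 0.37  0.35 -1.08  1.71  0.32  1.28 -1.56]
[0.462, 0.227, 0.2] 0 [ 0.44  0.41 -1.19  1.71  0.39  1.3  -0.83]
[0.462, 0.227, 0.2] 45 [ 0.44  0.41 -1.2   1.71  0.39  1.3  -0.05]
[0.462, 0.227, 0.2] 90 [ 0.45  0.41 -1.21  1.71  0.4   1.3   0.73]
[0.462, 0.227, 0.2] 135 [ 0.48  0.45 -1.27  1.7   0.45  1.32  1.48]
[0.462, 0.227, 0.2] 180 [ 0.48  0.45 -1.27  1.7   0.45  1.32  2.26]
[0.54, -0.254, 0.2] -180 [ 0.38  0
[... 476 characters left out ...]
 -1.29  1.49  0.66  1.46  2.28]
[0.54, -0.254, 0.2] 180 [ 0.38  0.35  0.01  1.53 -0.    1.27 -2.75]
[0.51, -0.03, 0.2] -180 [-1.07  0.44  1.38  1.79 -0.45  1.29 -2.72]
[0.51, -0.03, 0.2] -135 [ 0.41  0.2  -0.47  1.73  0.1   1.23 -2.44]
[0.51, -0.03, 0.2] -90 [ 0.46  0.21 -0.53  1.73  0.11  1.23 -1.67]
[0.51, -0.03, 0.2] -45 [ 0.5   0.21 -0.57  1.73  0.12  1.23 -0.89]
[0.51, -0.03, 0.2] 0 [ 0.53  0.22 -0.61  1.73  0.13  1.23 -0.11]
[0.51, -0.03, 0.2] 45 [ 0.56  0.23 -0.65  1.73  0.14  1.24  0.66]
[0.51, -0.03, 0.2] 90 [ 0.64  0.24 -0.74  1.73  0.17  1.24  1.43]
[0.51, -0.03, 0.2] 135 [ 1.01  0.44 -1.27  1.71  0.43  1.32  2.  ]
[0.51, -0.03, 0.2] 180 [-1.07  0.44  1.38  1.79 -0.45  1.29 -2.72]
```

View pics/crop0.png

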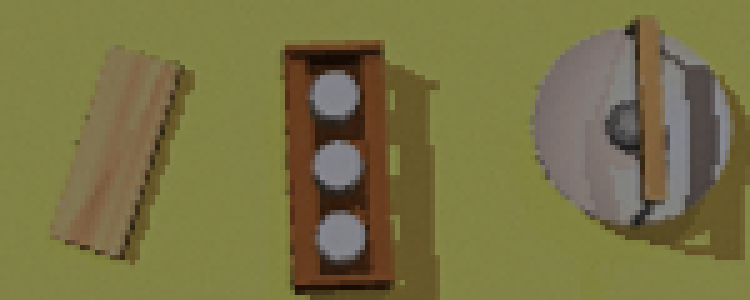

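```bash
python3 - <<'E'
from h import *
f=np.load("pics/top0.npz");P=f["P"]
q=P[200:244,258:292].reshape(-1,3);q=q[(q[:,2]>.008)&(q[:,2]<.03)]
print(q[:,:2].min(0),q[:,:2].max(0), np.sort(q[:,0])[:8],np.sort(q[:,1])[:8])
m=((P[:,:,2]>.008)&(P[:,:,2]<.03)).astype(np.uint8); n,l=cv2.connectedComponents(m); k=l[221,274]
q=P[l==k];print(len(q),cv2.minAreaRect(q[:,:2].astype(np.float32)*1000))
# wrist finger depth: in tool coords
w=np.load("pics/wrist0.npz")["P"];p=np.array(robot.get_ee_pos());r=R.from_rotvec(robot.get_tool_rot()).as_matrix()
t=(w-p)@r
for v,u in[(256,222),(270,222),(290,215),(256,402),(300,190),(300,440)]: print(v,u,t[v,u].round(4))
s=t[250:300,180:460].reshape(-1,3);s=s[s[:,1]<.05];print(len(s), s[:,1].max() if len(s) else 0)
E
```

```text
[0.38743374 0.17509916] [0.53800886 0.27848435] [0.38743374 0.38752226 0.38752522 0.38757544 0.3876741  0.39048239
 0.39059251 0.39081004] [0.17509916 0.17837125 0.18316068 0.18354666 0.18624854 0.18644226
 0.18644507 0.18684422]
557 ((463.0859680175781, 227.86805725097656), (56.9927978515625, 149.49807739257812), 73.76078033447266)
256 222 [-0.0115 -0.0035 -0.0432]
270 222 [-0.0059 -0.0066 -0.0427]
290 215 [-0.0016 -0.0163 -0.0432]
256 402 [-0.01   -0.0007  0.0425]
300 190 [-0.0095 -0.0345 -0.0457]
300 440 [-0.0091 -0.0339  0.0468]
3748 0.004966413204596363
```

Board candidates in the top picture are (274,221), (261,166), (211,163) and (173,261). The nearest to the base is (274,221), at (0.463, 0.228), 0.52 m away; the next is at 0.67 m. The close crop shows a plain plywood board there. I'll look closer with the wrist camera.

```bash
cat >> h.py <<'E'
def rv(yaw): # jaw axis yaw (deg), tool down
    a=np.radians(yaw);z=np.array([np.cos(a),np.sin(a),0]);y=np.array([0,0,-1.])
    return R.from_matrix(np.c_[np.cross(y,z),y,z]).as_rotvec()
def comp(P,z0,z1,near,rad):
    m=((P[:,:,2]>z0)&(P[:,:,2]<z1)&(np.hypot(P[:,:,0]-near[0],P[:,:,1]-near[1])<rad)).astype(np.uint8)
    n,l,st,_=cv2.connectedComponentsWithStats(m); k=1+np.argmax(st[1:,4]); q=P[l==k]
    return q,cv2.minAreaRect(q[:,:2].astype(np.float32)*1000)
E
python3 - <<'E'
from h import *
robot.move_joints([0.06,0.2,0,1.65,0,np.pi-1.85,1.65])
print(robot.get_ee_pos(),robot.get_time())
d=cap("wrist","w1.png");P=cloud(d);np.savez("pics/w1.npz",P=P,img=d["img"],T=d["T"])
for a in((.05,.062),(.05,.08)):
  q,r=comp(P,a[0],a[1],(.506,-.03),.14);print(len(q),r,np.median(q[:,2]))
robot.move_joints([-0.46,0.2,0,1.7,0,np.pi-1.9,0.83])
robot.goto([.463,.228,.2],rv(73.76)); print(robot.get_qpos(),robot.get_time())
d=cap("wrist","w2.png");P=cloud(d);np.savez("pics/w2.npz",P=P,img=d["img"],T=d["T"])
q,r=comp(P,.008,.03,(.463,.228),.12);print(len(q),r,np.median(q[:,2]))
E
```

```text
[ 0.53102364 -0.06494239  0.2289135 ] 3.5083
5303 ((502.3341064453125, -28.523605346679688), (165.15591430664062, 72.20259857177734), 2.8007731437683105) 0.05483809350014285
6363 ((502.17584228515625, -28.513526916503906), (176.7124481201172, 72.28741455078125), 2.75366473197937) 0.05504554068559431
[-0.49784114  0.1803565  -0.02390326  1.73960538  0.00432748  1.22224608
  0.76488191] 4.8833
6636 ((459.31060791015625, 229.35568237304688), (56.1334228515625, 149.74688720703125), 73.96688842773438) 0.013777848144089722
```

View pics/w1.png

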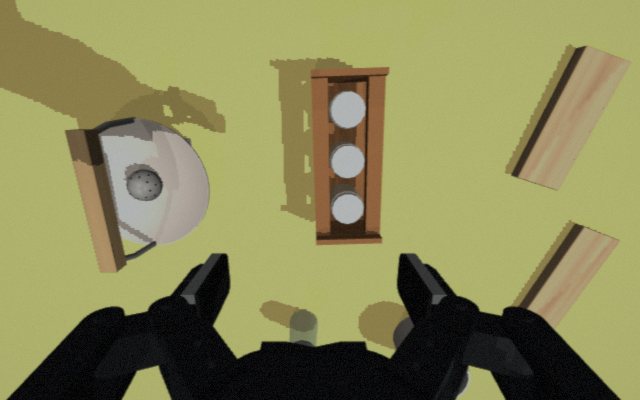

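View pics/w2.png

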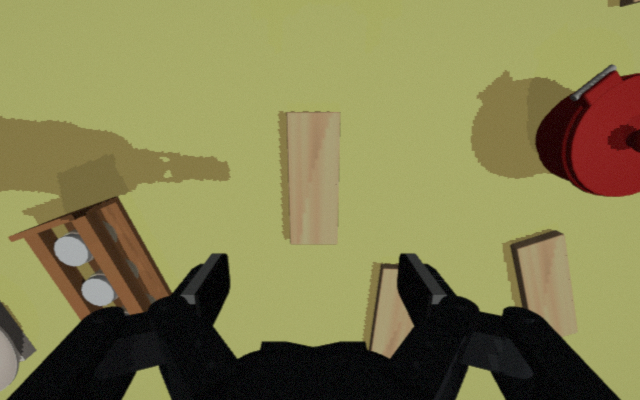

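The wrist view agrees: the chosen board is at pixel (315,178), isolated and square to the jaws. The rack is at (348,155) in w1. Grasping.

```bash
python3 - <<'E'
from h import *
o=rv(73.97); p=[.4593,.2294]
robot.move_linear(p+[.06],o,speed=.15)
robot.move_linear(p+[.0155],speed=.06)
hand.gripper_to(0.5,30) if 0 else hand.gripper_to(0.0,30)
print("open",robot.get_opening()*85,robot.get_wrist_force(),robot.get_time())
robot.move_linear(p+[.03],speed=.05)
robot.move_linear(p+[.13],speed=.15)
print("open",robot.get_opening()*85,robot.get_wrist_force(),robot.get_time())
d=cap("wrist","w3.png");P=cloud(d);np.savez("pics/w3.npz",P=P,img=d["img"],T=d["T"])
q,r=comp(P,.105,.145,p,.12);print(len(q),r,np.median(q[:,2]))
q,r=comp(P,.05,.08,(.502,-.0285),.14);print(len(q),r,np.median(q[:,2]))
E
```

```text
open 54.97400766495167 [-1.36736804 -1.04651218  4.28269053] 7.2917
open 55.14740980954951 [ 0.28178212  0.58764259 -0.78665707] 8.55
28380 ((445.17950439453125, 233.52212524414062), (82.77281951904297, 121.83047485351562), 73.96324157714844) 0.12679211826716963
6347 ((480.264404296875, -29.146255493164062), (132.62741088867188, 76.09130096435547), 2.777561664581299) 0.054164226460810455
```

View pics/w3.png

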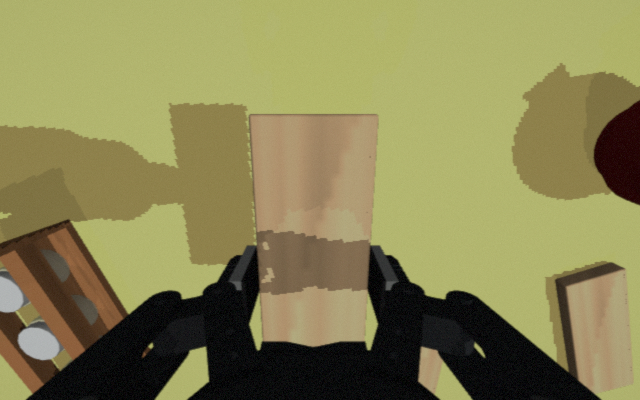

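The board is held between the pads: its near edge is at row 115 and it looks level, and the wrist reads its weight at about 0.8 N. I'll check its offset and tilt in the tool frame, then place it.

```bash
python3 - <<'E'
from h import *
f=np.load("pics/w3.npz");P=f["P"];p=np.array(robot.get_ee_pos());r=R.from_rotvec(robot.get_tool_rot()).as_matrix()
t=(P-p)@r
s=t[112:225,262:365].reshape(-1,3);s=s[s[:,1]<.03]
print("x min",np.percentile(s[:,0],[0,1]),"plane",np.linalg.lstsq(np.c_[s[:,0],s[:,2],np.ones(len(s))],s[:,1],rcond=None)[0])
tt=t[150];k=tt[:,1]<.03;print("z range row150",tt[k][:,2].min(),tt[k][:,2].max())
# rack edges along x from w1
P=np.load("pics/w1.npz")["P"]
q,rr=comp(P,.062,.075,(.42,-.03),.06);print(len(q),rr)
q,rr=comp(P,.062,.075,(.585,-.03),.06);print(len(q),rr)
E
```

```text
x min [-0.07499847 -0.07458086] plane [-0.00097117 -0.00130434  0.0019138 ]
z range row150 -0.026886938560633948 0.028258482001773465
610 ((417.12066650390625, -32.5124397277832), (6.379281997680664, 72.10523223876953), 2.7925965785980225)
450 ((586.6923828125, -24.497947692871094), (7.253593444824219, 72.04109954833984), 2.476778984069824)
```

```bash
python3 - <<'E'
from h import *
o=rv(92.75); p=[.502,-.0285]
robot.goto(p+[.15],o)
robot.move_linear(p+[.0775],o,speed=.08)
robot.sleep(.2);f0=np.array(robot.get_wrist_force())
z=.0745
while z>.0685:
    robot.move_linear(p+[z],speed=.03); f=np.array(robot.get_wrist_force())-f0
    print(round(z,4),f.round(2))
    if f[2]>2: break
    z-=.001
print(robot.get_ee_pos(),robot.get_time())
d=cap("top","t4.png")
hand.gripper_to(.9) 
robot.move_linear(p+[z+.012],speed=.05)
print(robot.get_opening(),robot.get_time())
robot.move_linear(p+[.2],speed=.15)
d=cap("wrist","w4.png");P=cloud(d);np.savez("pics/w4.npz",P=P,img=d["img"],T=d["T"])
q,r=comp(P,.066,.0725,p,.12);print(len(q),r,np.median(q[:,2]))
q,r=comp(P,.05,.08,p,.14);print(len(q),r,np.median(q[:,2]))
print(robot.get_time())
E
```

```text
0.0745 [ 0.81  0.71 -0.45]
0.0735 [ 1.08 -0.95 -0.55]
0.0725 [1.79 1.15 0.19]
0.0715 [ 0.27  1.12 -0.07]
0.0705 [-2.22  0.49  6.28]
[ 0.50213017 -0.02851061  0.07102403] 12.1333
0.8982673195388363 12.925
9386 ((501.84381103515625, -27.849430084228516), (149.8250274658203, 56.15289306640625), 2.7120747566223145) 0.06878291376922319
13279 ((502.063720703125, -28.764339447021484), (176.2430419921875, 72.22442626953125), 2.8527984619140625) 0.06841558876568565
13.9083
```

View pics/w4.png

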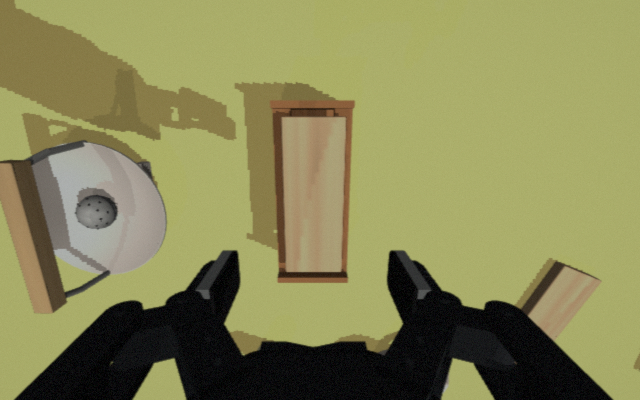

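The board lies flat on the rails, with its top at 0.069 and centred between the cheeks (rows 117–272). Now the dish.

```bash
python3 - <<'E'
from h import *
robot.goto([.54,-.256,.26],rv(91.5)); print(robot.get_qpos().round(2) if hasattr(robot.get_qpos(),'round') else robot.get_qpos())
d=cap("wrist","w5.png");P=cloud(d);np.savez("pics/w5.npz",P=P,img=d["img"],T=d["T"])
q,r=comp(P,.108,.13,(.54,-.256),.09);print("bar",len(q),r,np.median(q[:,2]))
q,r=comp(P,.02,.045,(.54,-.256),.09);print("dish",len(q),cv2.minEnclosingCircle(q[:,:2].astype(np.float32)))
for x in finder.regions_of("tea_ball",d)[:2]:
    q=P[x["pixels"]];print("ball",x["score"],x["rect"],np.nanmedian(q,0)) 
print(robot.get_time())
E
```

```text
[ 0.16  0.32  0.3   1.44 -0.1   1.39  2.06]
bar 2170 ((535.0341796875, -257.1081237792969), (129.25694274902344, 16.032743453979492), 1.294157862663269) 0.11569371044633919
dish 4109 ((0.535029411315918, -0.2635324001312256), 0.07358909398317337)
ball 0.69 [296.0, 167.0, 327.7, 185.5] [ 0.53360457 -0.2459595   0.04364186]
14.95
```

View pics/w5.png

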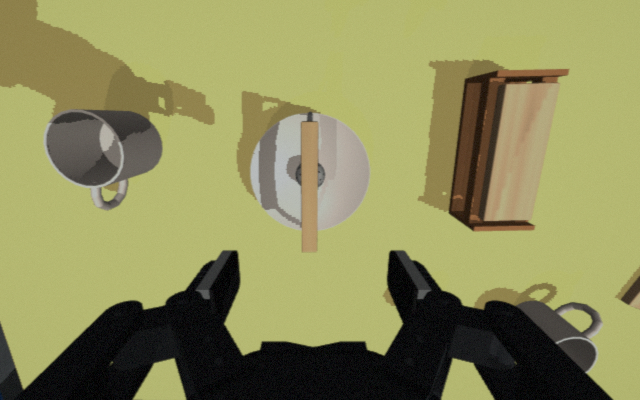

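```bash
python3 - <<'E'
from h import *
o=rv(91.29);p=[.535,-.2571]
robot.move_linear(p+[.17],o,speed=.1)
hand.gripper_to(.4)
robot.move_linear(p+[.106],speed=.06)
hand.gripper_to(0.,60); print("open",robot.get_opening()*85,robot.get_wrist_force(),robot.get_moment(),robot.get_time())
robot.move_linear(p+[.126],speed=.03); robot.sleep(.2)
print("open",robot.get_opening()*85,robot.get_wrist_force(),robot.get_moment(),robot.get_time())
d=cap("wrist","w6.png");P=cloud(d)
t=(P-np.array(robot.get_ee_pos()))@R.from_rotvec(robot.get_tool_rot()).as_matrix();np.savez("pics/w6.npz",P=P,t=t)
for x in finder.regions_of("tea_ball",d)[:2]:
    print("ball",x["score"],x["rect"],np.nanmedian(P[x["pixels"]],0))
s=cap("scene","s6.png"); c=proj(s,[.535,-.257,.07])[0].astype(int);cv2.imwrite("pics/s6c.png",cv2.resize(s["img"][c[1]-40:c[1]+40,c[0]-60:c[0]+60,::-1],None,fx=6,fy=6,interpolation=2))
E
```

```text
open 14.654690570098802 [ 0.97668091 -1.78591624  1.38308731] [-0.2494752  -0.10370584  0.01747132] 18.0
open 15.088316866987043 [ 0.34352791 -0.82853443 -3.7510685 ] [-0.00597744  0.0143424  -0.00164843] 19.0167
ball 0.51 [288.5, 210.9, 338.6, 238.1] [ 0.53250412 -0.26937164  0.06181974]
```

View pics/w6.png

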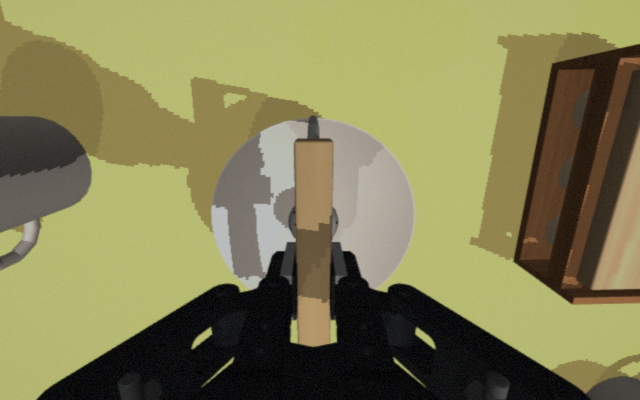

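View pics/s6c.png

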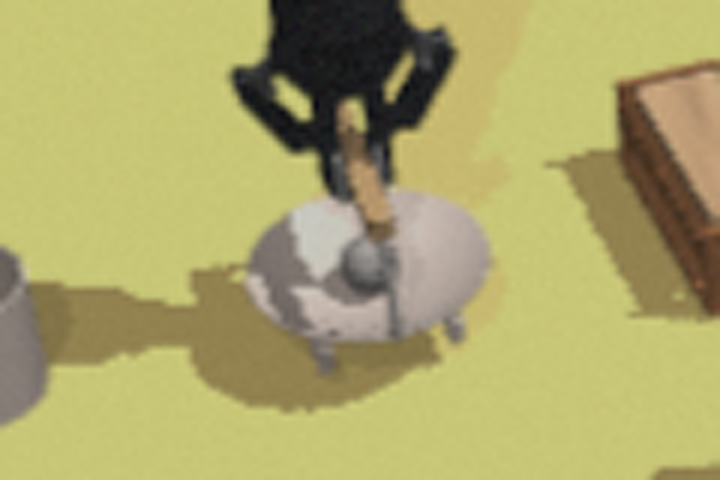

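The dish is held, with the ball centred under the bar (columns 288–338, principal column 313). I'll check the level and then carry it.

```bash
python3 - <<'E'
from h import *
t=np.load("pics/w6.npz")["t"]
s=t[142:225,300:328].reshape(-1,3);s=s[s[:,1]<.0];print("bar plane",np.linalg.lstsq(np.c_[s[:,0],s[:,2],np.ones(len(s))],s[:,1],rcond=None)[0],s[:,0].min(),s[:,2].mean())
p=[.535,-.2571]
robot.move_linear(p+[.225],rv(91.29),speed=.06)
a,b=np.array(p+[.225]),np.array([.502,-.0282,.225])
try:
    robot.move_linear(b,rv(2.75),speed=.045)
except robot.Unreachable as e: print("unreach",e)
robot.sleep(.5)
print(robot.get_ee_pos(),robot.get_tool_rot(),rv(2.75),robot.get_qpos(),robot.get_opening()*85,robot.get_wrist_force(),robot.get_moment(),robot.get_time())
d=cap("wrist","w7.png");P=cloud(d)
t=(P-np.array(robot.get_ee_pos()))@R.from_rotvec(robot.get_tool_rot()).as_matrix();np.savez("pics/w7.npz",P=P,t=t)
for x in finder.regions_of("tea_ball",d)[:2]: print("ball",x["score"],x["rect"])
s=t[142:225,300:328].reshape(-1,3);s=s[s[:,1]<.0];print("bar plane",np.linalg.lstsq(np.c_[s[:,0],s[:,2],np.ones(len(s))],s[:,1],rcond=None)[0],s[:,0].min(),s[:,2].mean())
s=cap("scene","s7.png"); c=proj(s,[.5,-.03,.13])[0].astype(int);cv2.imwrite("pics/s7c.png",cv2.resize(s["img"][c[1]-40:c[1]+40,c[0]-60:c[0]+60,::-1],None,fx=6,fy=6,interpolation=2))
E
```

```text
bar plane [ 0.00270489  0.00622393 -0.00925494] -0.06445111908150448 0.000494113561204995
[ 0.50200247 -0.02819561  0.22498116] [-1.23159048  1.17370493 -1.17374202] [-1.23150957  1.17377578 -1.17377578] [-0.29559449  0.1305708   0.31818022  1.74796396 -0.04261377  1.26981264
  0.08077261] 15.056327609633861 [ 0.15091917 -0.50677775 -3.55164649] [-0.01865966 -0.00704373 -0.01424588] 26.7583
bar plane [ 0.00045245  0.00761129 -0.00936592] -0.06485613336922562 0.00023673106542332388
```

View pics/w7.png

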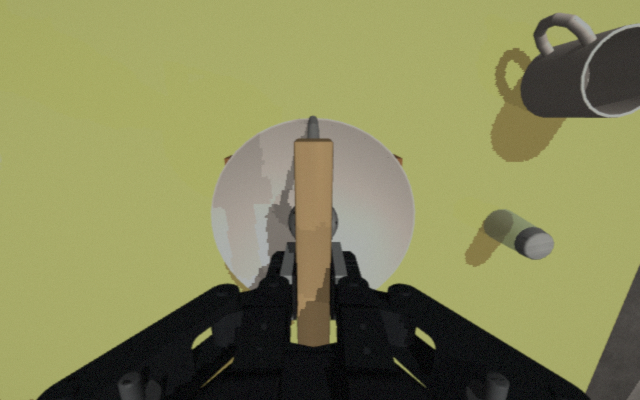

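View pics/s7c.png

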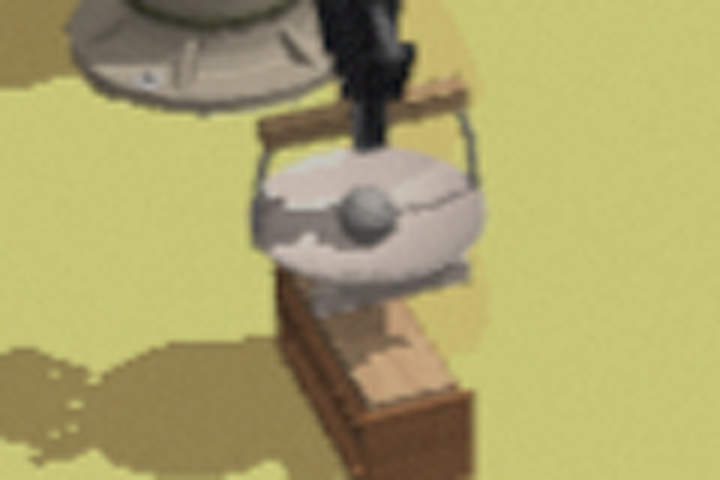

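The handle now runs across the rack and the ball sits in the middle of the dish. The bar is level within about 0.4°, and the feet are about 49 mm above the board. Handing in.

```bash
python3 - <<'E'
from h import *
print(np.abs(robot.get_qvel()).max(),robot.get_time()); robot.close_job()
E
```

```text
0.003976593192146528 26.9083
the job is handed in; nothing more can be done
```

I laid the board nearest the robot's base on the rack and let go of it. I then lifted the dish by its handle, turned it a quarter turn and handed in at about 27 s, still holding it over the middle of the board. No verdict is reported.

**Board:** after release it lay flat on the rails, centred between the raised ends to within 1 mm. Its top was 69 mm above the table.

**Dish:** in the last check:
- **Position:** the handle ran across the rack, and the feet were about 49 mm above the board.
- **Level:** the handle bar was level within about 0.4° in the tool frame.
- **Ball:** it showed in the centre of the dish in both the wrist and scene pictures.
- **Motion:** the arm was practically still (0.004 rad/s).

**Checks that failed or disagreed:**
- In the last picture the finder did not report the ball, so I judged its position by eye.
- The top and wrist cameras placed things 2–5 mm apart. I used the wrist values.
- I did not measure the bystanders again. The arm never went near them, and they show no change in the pictures.

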